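Lay the fresh breads out on the display rack in reverse order

ROBOT

A 7-joint arm with a two-finger parallel gripper is mounted at the origin on the work surface. World frame = base frame: x ahead of the robot, y to its left, z up, the work surface at z = 0. Lengths are in m, angles in rad, forces in N, time in s.
With the tool pointing down it reaches from about 0.425 to 0.875 m from the base axis. Payload 8.4 kg.
Tool frame: the origin (TCP) lies at the very end of the fingers, on their centre line; the grasp point (between the pads) lies 19 mm behind it; z points along the fingers, y is the line along which they close (so a half turn about z gives the same grasp; the last joint's range is limited). The gripper opens to 87 mm and grips with 3 to 60 N. Pads are 19 mm wide; open, the fingers measure 117 mm over their backs; the gripper's body (75 mm by 190 mm) begins 51 mm behind the grasp point.
Start: joints at [1.14, 0.333, 0.04, 1.465, -0.013, 1.343, -0.059], TCP at [0.212, -0.615, 0.223] pointing down, gripper open.
Joint ranges: [-2.58, 2.58], [-0.38, 2.09], [-1.3, 1.39], [0.25, 2.4], [-1.5, 4.64], [0.08, 2.09], [-2.65, 2.65]. Speed limits (rad/s): [2.22, 2.22, 2.79, 2.79, 3.14, 3.14, 3.14].

INTERFACE

Orientations are given as a unit quaternion [x, y, z, w].
In Python, from plant import movep, servo_line, set_joints, move_gripper, dwell, ik, read_camera, Unreachable, hand_in, current_time, current_q, current_qd, current_effort, current_ee_pos, current_eef_rot, current_wrist_force, current_ft_torque, current_grip_width, current_gripper_force gives the robot as it stands. Calls block until the motion is done:
- movep(position, orientation): joint-space move of the TCP to a pose.
- servo_line(position, v=0.15, orientation=None, max_force=None): straight line of the TCP; orientation=None keeps the orientation; v is the mean speed in m/s. With max_force (N) it stops when the force on the tool has changed by that much, and returns True; else False.
- set_joints(angles): joint-space move.
- move_gripper(opening, effort=None): finger opening in m; effort is the grip in N (None keeps the last); returns when the fingers have stopped.
- dwell(seconds).
- ik(position, orientation): joint angles nearest the present ones, or None.
- read_camera(name): name is "scene" or "top"; returns a dict with "frame" (400x640x3 uint8, red, green, blue), "vfov" (degrees; the focal length in pixels is half the picture's height over the tangent of half this angle, whatever the lens; pixels are square), "cx", "cy" (the principal point, pixels), "rvec" (rotation vector, rad) and "tvec" (3), from world to camera coordinates, as OpenCV has them. Camera axes: x right, y down, z forward; pixel columns grow to the right and rows downward; lengths in m; the calibration is good to about 2 mm. A picture is of the moment at which its call begins. There is no depth.
A pose or a line that the arm cannot do raises Unreachable and nothing moves.
- hand_in(): hands the job in; it is judged then, once.
Readings, each from a call of its own:
- current_time(): time.
- current_q(): joint angles.
- current_qd(): joint speeds.
- current_effort(): joint torques, N m.
- current_ee_pos(): TCP position.
- current_eef_rot(): TCP orientation.
- current_wrist_force(): force on the tool from outside, world axes, zero at the start.
- current_ft_torque(): the same for the moment, N m.
- current_grip_width(): finger opening in m.
- current_gripper_force(): force on a finger pad.
Only numpy, scipy, OpenCV 4.12 (cv2) and the standard library are available. Lean on these libraries where they do the work, as an engineer would, in place of code of your own. Each camera call takes 0.05 s, during which the arm holds its last target. There are 200 camera calls.

TASK

Move the four breads from the wire cooling rack to the wooden display rack beside it, in reverse order: the bread at the left end of the cooling rack goes to the right-hand end place of the display rack, the next one to the place beside it, and so on, so that the customer across the counter sees the row as we see it now. Set each one upright in the middle of its own place, lying lengthwise along it (the round roll may face any way), and let go of all of them.

Things in the scene. Friction and masses are not known exactly. Their poses are not given: they have to be found in the camera images.
- round_roll: Crisp and stiff, does not dent. Origin at the centre of its underside, z up. Round crusty roll with a cross cut on top, 56 mm across, 47 mm high; its sides are upright between about 10 and 26 mm above its underside. 50 to 100 g.
- long_stick: Crisp and stiff, does not dent. Origin at the centre of its underside, z up. Long straight stick bread with four slanting cuts on top: 156 mm long (x), 44 mm wide (y), 44 mm high, widest 22 mm above its underside, flat foot. 75 to 155 g.
- oval_loaf: Crisp and stiff, does not dent. Origin at the centre of its underside, z up. Short plump oval loaf with one lengthwise cut on top: 108 mm long (x), 52 mm wide (y), 53 mm high, widest 26 mm above its underside, flat foot. 90 to 185 g.
- triple_roll: Crisp and stiff, does not dent. Origin at the centre of its underside, z up. Roll made of three round balls joined in a straight line, each with a pale spot on top: 122 mm long (x), 48 mm wide (y) at each ball, also at the middle ball, 44 mm high; sides upright between about 10 and 26 mm above its underside. 70 to 140 g.
- cooling_rack: Fixed steel wire rack, 180 (x) by 380 mm (y), top 30 mm above the counter. Origin at the centre of its underside. Four like baking pans lie on it in a row along y, centres at y = -138, -46, 46, 138 mm, turned as the rack is; each carries one bread at the start, within 10 mm of its middle and 0.15 rad of the rack's x axis. +y is to the robot's left. Which bread lies where changes.
- display_rack: Fixed slatted wooden rack left or right of the cooling rack, 180 (x) by 380 mm (y), slat tops 24 mm above the counter. Origin at the centre of its underside. Dark beads 3 mm high, along x, part it into four places in a row along y, 92 mm apart, centres at x = 0, y = -138, -46, 46, 138 mm. +y is to the robot's left, within 0.4 rad of the cooling rack's +y.
- pan_of_round_roll: Perforated aluminium baking pan, fixed on the cooling rack, 170 x 80 mm, sheet 3 mm thick, end lips 6 mm high; at the start the round roll lies on it, its underside 33 mm above the counter. Origin at the centre of the pan's underside, x along its length.
- pan_of_long_stick: Perforated aluminium baking pan, fixed on the cooling rack, 170 x 80 mm, sheet 3 mm thick, end lips 6 mm high; at the start the long stick lies on it, its underside 33 mm above the counter. Origin at the centre of the pan's underside, x along its length.
- pan_of_oval_loaf: Perforated aluminium baking pan, fixed on the cooling rack, 170 x 80 mm, sheet 3 mm thick, end lips 6 mm high; at the start the oval loaf lies on it, its underside 33 mm above the counter. Origin at the centre of the pan's underside, x along its length.
- pan_of_triple_roll: Perforated aluminium baking pan, fixed on the cooling rack, 170 x 80 mm, sheet 3 mm thick, end lips 6 mm high; at the start the triple roll lies on it, its underside 33 mm above the counter. Origin at the centre of the pan's underside, x along its length.
Not all that is in view belongs to the job. What is shaped like the long_stick but black or purple is not meant.

How it is judged:
At the end, for the whole second after the job is handed in: Each bread at rest and released in the display place mirrored from its own pan's place on the cooling rack, within 15 mm across and along of its middle, upright (0.15 rad), long breads lengthwise (0.22 rad, either way round) (((y of pan_of_round_roll in the frame of cooling_rack between -0.168 and -0.108 m and y of round_roll in the frame of display_rack between 0.123 and 0.153 m) or (y of pan_of_round_roll in the frame of cooling_rack between -0.076 and -0.016 m and y of round_roll in the frame of display_rack between 0.031 and 0.061 m) or (y of pan_of_round_roll in the frame of cooling_rack between 0.016 and 0.076 m and y of round_roll in the frame of display_rack between -0.061 and -0.031 m) or (y of pan_of_round_roll in the frame of cooling_rack between 0.108 and 0.168 m and y of round_roll in the frame of display_rack between -0.153 and -0.123 m)) and x of round_roll in the frame of display_rack between -0.015 and 0.015 m and z of round_roll in the frame of display_rack between 0.018 and 0.03 m and angle between each of round_roll, long_stick, oval_loaf, triple_roll's own z axis and vertical below 0.15 rad and linear speed of each of round_roll, long_stick, oval_loaf, triple_roll below 0.02 m/s and angular speed of each of round_roll, long_stick, oval_loaf, triple_roll below 0.2 rad/s and contact force between each of round_roll, long_stick, oval_loaf, triple_roll and the fingers below 0.1 N and ((y of pan_of_long_stick in the frame of cooling_rack between -0.168 and -0.108 m and y of long_stick in the frame of display_rack between 0.123 and 0.153 m) or (y of pan_of_long_stick in the frame of cooling_rack between -0.076 and -0.016 m and y of long_stick in the frame of display_rack between 0.031 and 0.061 m) or (y of pan_of_long_stick in the frame of cooling_rack between 0.016 and 0.076 m and y of long_stick in the frame of display_rack between -0.061 and -0.031 m) or (y of pan_of_long_stick in the frame of cooling_rack between 0.108 and 0.168 m and y of long_stick in the frame of display_rack between -0.153 and -0.123 m)) and x of long_stick in the frame of display_rack between -0.015 and 0.015 m and z of long_stick in the frame of display_rack between 0.018 and 0.03 m and angle between the x axis of each of long_stick, oval_loaf, triple_roll and the x axis of display_rack, either way round below 0.22 rad and ((y of pan_of_oval_loaf in the frame of cooling_rack between -0.168 and -0.108 m and y of oval_loaf in the frame of display_rack between 0.123 and 0.153 m) or (y of pan_of_oval_loaf in the frame of cooling_rack between -0.076 and -0.016 m and y of oval_loaf in the frame of display_rack between 0.031 and 0.061 m) or (y of pan_of_oval_loaf in the frame of cooling_rack between 0.016 and 0.076 m and y of oval_loaf in the frame of display_rack between -0.061 and -0.031 m) or (y of pan_of_oval_loaf in the frame of cooling_rack between 0.108 and 0.168 m and y of oval_loaf in the frame of display_rack between -0.153 and -0.123 m)) and x of oval_loaf in the frame of display_rack between -0.015 and 0.015 m and z of oval_loaf in the frame of display_rack between 0.018 and 0.03 m and ((y of pan_of_triple_roll in the frame of cooling_rack between -0.168 and -0.108 m and y of triple_roll in the frame of display_rack between 0.123 and 0.153 m) or (y of pan_of_triple_roll in the frame of cooling_rack between -0.076 and -0.016 m and y of triple_roll in the frame of display_rack between 0.031 and 0.061 m) or (y of pan_of_triple_roll in the frame of cooling_rack between 0.016 and 0.076 m and y of triple_roll in the frame of display_rack between -0.061 and -0.031 m) or (y of pan_of_triple_roll in the frame of cooling_rack between 0.108 and 0.168 m and y of triple_roll in the frame of display_rack between -0.153 and -0.123 m)) and x of triple_roll in the frame of display_rack between -0.015 and 0.015 m and z of triple_roll in the frame of display_rack between 0.018 and 0.03 m); the robot touches nothing.
It also fails if it takes over 109 s, if anything falls off the work surface, if the arm or the gripper's body presses on something with over 40 N, if the wrist force passes 120 N, or if a joint passes its speed limit or range.

## Working session

There is one attempt and no reset: what is moved stays moved. The work goes in short steps, each a Python script; the robot and the scene stay as the last script left them, time stands still between calls to the robot, and variables do not carry over. Pictures are saved under pics/ and viewed, at most 14 in all, crops included, and the job is handed in when it is done.

```bash
ls; mkdir -p pics; python3 - <<'E'
from plant import *
import cv2,pickle
d={}
for n in("scene","top"):
    c=read_camera(n); d[n]=c; cv2.imwrite(f"pics/{n}0.png",c["frame"][:,:,::-1])
    print(n,c["vfov"],c["cx"],c["cy"],c["rvec"],c["tvec"],[k for k in c])
pickle.dump(d,open("c0.pkl","wb"));print(current_time(),current_eef_rot())
E
```

```text
pics
scene 55.07857184945947 321.19945118629175 197.82752799915835 [ 2.32879961  0.66115881 -0.23585049] [-0.4073447  -0.14344079  1.13520597] ['frame', 'vfov', 'cx', 'cy', 'rvec', 'tvec']
top 53.51527674473345 319.19006168362307 199.92835278674102 [ 2.07577204 -2.13101867  0.24074192] [-0.00273846  0.48476899  0.95169505] ['frame', 'vfov', 'cx', 'cy', 'rvec', 'tvec']
0.1 [ 9.86273890e-01  1.65115910e-01 -1.59835775e-04 -7.24254927e-04]
```

View pics/scene0.png

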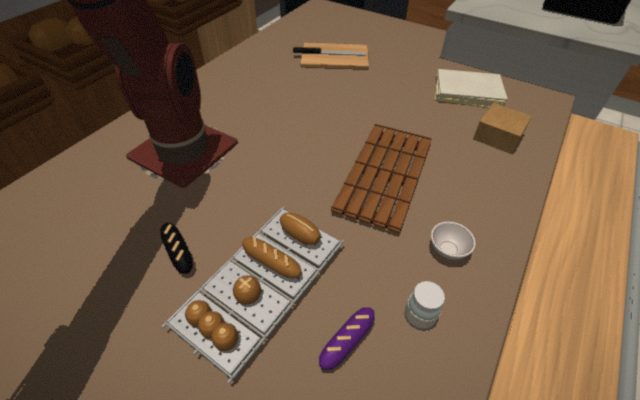

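View pics/top0.png

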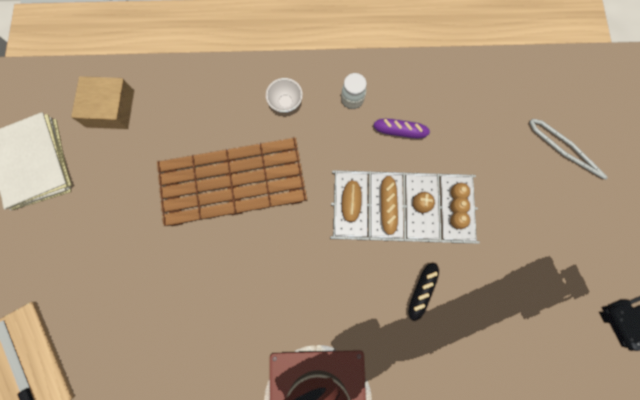

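The top view (up = +x, left = +y) shows the cooling rack with, left to right, oval (352,200), stick (390,205), round (424,202) and triple (460,206). The display rack is at about (232,180). There are three stick shapes: black (424,291), purple (401,128) and brown (390,205). The brown one on the pan is the one meant, and I'll confirm it in an enlarged crop.

```bash
cat > geo.py <<'E'
import numpy as np,cv2
def cam(c):
    f=200/np.tan(np.radians(c["vfov"])/2); R=cv2.Rodrigues(np.array(c["rvec"],float))[0]
    return np.array([[f,0,c["cx"]],[0,f,c["cy"]],[0,0,1]]),R,np.array(c["tvec"],float).reshape(3)
def ray(c,uv):
    K,R,t=cam(c); uv=np.atleast_2d(np.asarray(uv,float))
    return -R.T@t,(np.c_[uv,np.ones(len(uv))]@np.linalg.inv(K).T)@R
def onplane(c,uv,z):
    o,d=ray(c,uv); return o+d*((z-o[2])/d[:,2])[:,None]
def tri(c1,p1,c2,p2):
    P=[K@np.c_[R,t] for K,R,t in (cam(c1),cam(c2))]
    X=cv2.triangulatePoints(P[0],P[1],np.array(p1,float).reshape(-1,2).T,np.array(p2,float).reshape(-1,2).T); return (X[:3]/X[3]).T
def proj(c,X):
    K,R,t=cam(c); return cv2.projectPoints(np.asarray(X,float),R,t,K,None)[0].reshape(-1,2)
def contours(m,amin):
    m=cv2.morphologyEx(m,cv2.MORPH_CLOSE,np.ones((3,3),np.uint8))
    return [k for k in cv2.findContours(m,cv2.RETR_EXTERNAL,cv2.CHAIN_APPROX_NONE)[0] if cv2.contourArea(k)>amin]
E
python3 - <<'E'
import pickle,cv2,numpy as np
from geo import *
d=pickle.load(open("c0.pkl","rb"))
for n in d: print(n,ray(d[n],[0,0])[0].round(3))
f=d["top"]["frame"][:,:,::-1]; s=d["scene"]["frame"][:,:,::-1]
cv2.imwrite("pics/crop_top.png",cv2.resize(f[120:250,150:490],None,fx=2.35,fy=2.35,interpolation=cv2.INTER_CUBIC))
cv2.imwrite("pics/crop_sc.png",cv2.resize(s[120:385,150:440],None,fx=2.2,fy=2.2,interpolation=cv2.INTER_CUBIC))
for n,pts in (("top",[(352,205),(390,210),(424,210),(460,190),(175,185),(240,180),(340,180),(320,200)]),("scene",[(300,235),(270,265),(245,297),(225,337),(375,180),(275,222),(230,360)])):
    h=cv2.cvtColor(d[n]["frame"],cv2.COLOR_RGB2HSV)
    print(n,[h[v,u].tolist() for u,v in pts])
E
```

```text
scene [ 0.791 -0.533  0.752]
top [ 0.26  -0.01   1.036]
top [[20, 80, 216], [20, 82, 221], [16, 147, 146], [17, 113, 196], [14, 140, 146], [14, 137, 164], [20, 7, 224], [16, 71, 170]]
scene [[16, 174, 116], [15, 176, 103], [16, 180, 109], [15, 162, 151], [13, 124, 107], [15, 18, 172], [12, 17, 148]]
```

View pics/crop_top.png

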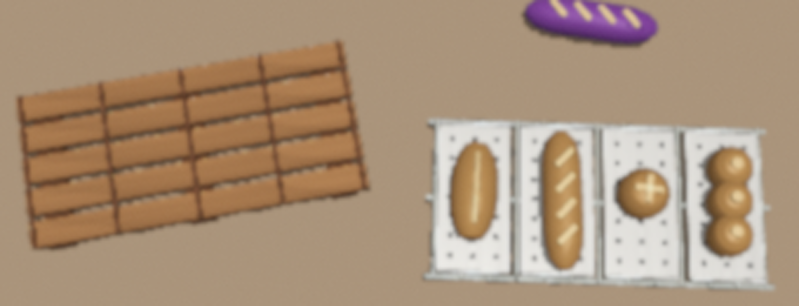

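View pics/crop_sc.png

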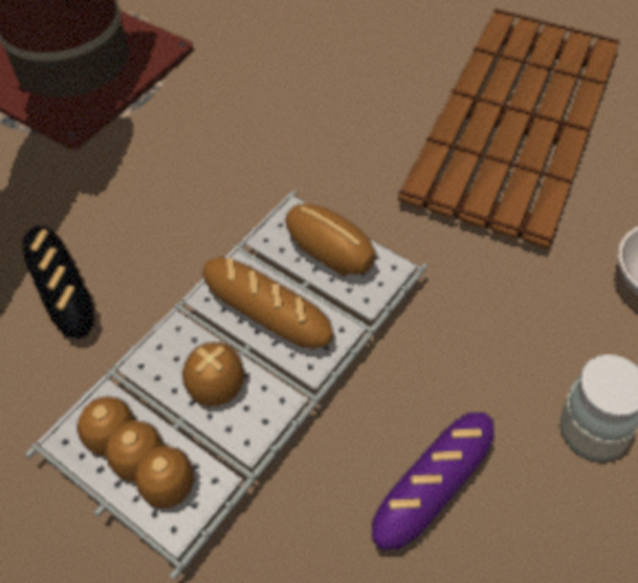

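The crops confirm that the brown stick with four cuts, on the second pan from the left, is the one meant. The black and purple ones are decoys. Next I measure everything in both views.

```bash
cat > meas.py <<'E'
import pickle
from geo import *
ROI={"top":{"w":(140,120,325,240),"p":(325,160,490,255)},"scene":{"w":(320,110,440,240),"p":(155,195,350,385)}}
def sub(c,n,k):
    u0,v0,u1,v1=ROI[n][k]; h=cv2.cvtColor(c["frame"],cv2.COLOR_RGB2HSV); m=np.zeros((400,640),np.uint8); m[v0:v1,u0:u1]=255; return h,m
def quad(hull):   # least-squares-ish quad from hull
    q=cv2.approxPolyN(hull,4).reshape(-1,2) if hasattr(cv2,"approxPolyN") else cv2.boxPoints(cv2.minAreaRect(hull))
    return q.astype(float)
def wood(c,n):
    h,m=sub(c,n,"w"); s=(cv2.inRange(h,(5,100,40),(25,255,255))&m)
    return quad(cv2.convexHull(np.vstack(contours(s,15))))
def pans(c,n):
    h,m=sub(c,n,"p"); s=cv2.inRange(h,(0,0,110),(180,50,255))&m
    s=cv2.morphologyEx(s,cv2.MORPH_OPEN,np.ones((3,3),np.uint8))
    hull=cv2.convexHull(np.vstack(contours(s,100))); r=np.zeros_like(m); cv2.fillPoly(r,[hull],255)
    b=cv2.inRange(h,(5,75,30),(28,255,255))&cv2.erode(r,np.ones((5,5),np.uint8))
    b=cv2.morphologyEx(b,cv2.MORPH_CLOSE,np.ones((5,5),np.uint8))
    b=cv2.morphologyEx(b,cv2.MORPH_OPEN,np.ones((3,3),np.uint8))
    return quad(hull),contours(b,150)
def cent(k):
    M=cv2.moments(k); return np.array([M["m10"],M["m01"]])/M["m00"]
E
python3 - <<'E'
from meas import *
d=pickle.load(open("c0.pkl","rb")); np.set_printoptions(precision=4,suppress=True)
R={}
for n in d:
    c=d[n]; w=wood(c,n); q,b=pans(c,n); b=sorted(b,key=lambda k:-onplane(c,cent(k),.055)[0,1])
    R[n]=(w,q,b); im=c["frame"][:,:,::-1].copy()
    for k in b: cv2.drawContours(im,[k],-1,(0,255,0),1)
    for a in(w,q): cv2.polylines(im,[a.astype(np.int32).reshape(-1,1,2)],True,(255,0,0),1)
    o=(150,120) if n=="top" else(150,110); im=im[o[1]:o[1]+(130 if n=="top" else 275),o[0]:o[0]+340]
    cv2.imwrite(f"pics/m_{n}.png",cv2.resize(im,None,fx=2.1,fy=2.1,interpolation=cv2.INTER_CUBIC))
    print(n,[cv2.contourArea(k) for k in b])
def srt(c,q):  # order corners by world position
    X=onplane(c,q,.03); m=X.mean(0); return q[np.argsort(np.arctan2(X[:,1]-m[1],X[:,0]-m[0]))]
for i,nm in((0,"wood"),(1,"pans")):
    a=srt(d["top"],R["top"][i]);e=srt(d["scene"],R["scene"][i]); X=tri(d["top"],a,d["scene"],e)
    print(nm,"\n",X,"mean",X.mean(0)); z=.024 if i==0 else .033
    for n,p in(("top",a),("scene",e)):
        Y=onplane(d[n],p,z); print(n,Y[:,:2].round(3).tolist(),Y.mean(0),[round(float(np.linalg.norm(Y[j]-Y[j-1])),3) for j in range(4)])
if len(R["top"][2])==len(R["scene"][2]):
  for kt,ks in zip(R["top"][2],R["scene"][2]):
    X=tri(d["top"],cent(kt),d["scene"],cent(ks))[0]
    P=onplane(d["top"],kt.reshape(-1,2),.056)[:,:2]
    r=cv2.minAreaRect((P*1000).astype(np.float32)); bx=cv2.boxPoints(r); e=max(bx[1]-bx[0],bx[2]-bx[1],key=np.linalg.norm)
    print("bread tri",X,"top",onplane(d["top"],cent(kt),.056)[0],"sc",onplane(d["scene"],cent(ks),.056)[0],"box",np.array(r[1]),"yaw",np.arctan2(e[1],e[0])%np.pi)
E
```

```text
scene [685.5, 1113.5, 601.0, 1374.0]
top [599.0, 780.0, 315.5, 721.0]
wood 
 [[ 0.4891  0.0113 -0.0023]
 [ 0.6767  0.0438 -0.0077]
 [ 0.6223  0.4295  0.0077]
 [ 0.423   0.368   0.0798]] mean [0.5528 0.2132 0.0194]
top [[0.49, 0.016], [0.669, 0.045], [0.61, 0.418], [0.431, 0.389]] [0.5497 0.2171 0.024 ] [0.377, 0.181, 0.377, 0.182]
scene [[0.494, -0.015], [0.678, 0.015], [0.631, 0.416], [0.394, 0.445]] [0.5491 0.2154 0.024 ] [0.471, 0.186, 0.404, 0.239]
pans 
 [[ 0.3661 -0.4185  0.0261]
 [ 0.5504 -0.4303  0.0269]
 [ 0.5732 -0.0541  0.0222]
 [ 0.3872 -0.0423  0.02  ]] mean [ 0.4692 -0.2363  0.0238]
top [[0.365, -0.417], [0.549, -0.428], [0.572, -0.052], [0.387, -0.04]] [ 0.4682 -0.234   0.033 ] [0.377, 0.184, 0.377, 0.186]
scene [[0.371, -0.419], [0.552, -0.431], [0.574, -0.064], [0.393, -0.053]] [ 0.4726 -0.2417  0.033 ] [0.367, 0.181, 0.368, 0.182]
bread tri [ 0.4793 -0.0977  0.051 ] top [ 0.4792 -0.0963  0.056 ] sc [ 0.4805 -0.102   0.056 ] box [ 45.7075 104.1844] yaw 3.092382
bread tri [ 0.4701 -0.1913  0.0465] top [ 0.4665 -0.191   0.056 ] sc [ 0.476  -0.1943  0.056 ] box [ 40.3111 147.8229] yaw 3.0805762
bread tri [ 0.4725 -0.2805  0.0507] top [ 0.4722 -0.2783  0.056 ] sc [ 0.474  -0.2832  0.056 ] box [50.6684 52.4939] yaw 3.0626056
bread tri [ 0.4613 -0.3735  0.0478] top [ 0.4599 -0.3701  0.056 ] sc [ 0.4648 -0.3757  0.056 ] box [ 47.4549 118.1039] yaw 3.0312483
```

```bash
python3 -c "
import cv2,numpy as np
a=cv2.imread('pics/m_top.png');b=cv2.imread('pics/m_scene.png')
s=0.67
v=np.vstack([cv2.resize(a,None,fx=.67*1.0,fy=.67),cv2.resize(b,None,fx=.67,fy=.67)]);print(v.shape);cv2.imwrite('pics/mm.png',v[:600])"
```

```text
(570, 478, 3)
```

View pics/mm.png

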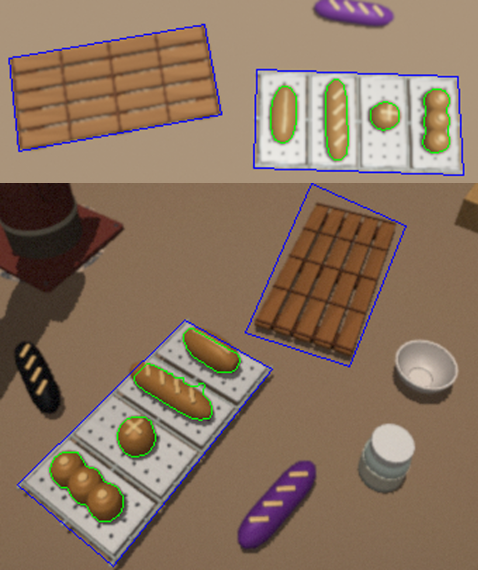

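The outlines are good, except for the display rack corners in the scene view. I'll take those four from the crop, then pick and place the oval.

```bash
cat > rob.py <<'E'
from plant import *
from scipy.spatial.transform import Rotation as Ro
import numpy as np
def quat(yaw):
    return (Ro.from_euler("z",yaw)*Ro.from_euler("x",np.pi)).as_quat()
def pick(x,y,yaw,zu,g,op):
    q=quat(yaw); move_gripper(op); movep([x,y,.19],q); servo_line([x,y,zu+g],v=.12,max_force=15)
    print("down",np.round(current_ee_pos(),4)); move_gripper(.03,25)
    w0=current_grip_width(); print("grip w",round(w0,4),"F",current_gripper_force(),"t",current_time())
    servo_line([x,y,.20],v=.15); print("lifted w",round(current_grip_width(),4),"wf",np.round(current_wrist_force(),2))
def place(x,y,yaw,zu,g,w):
    q=quat(yaw); movep([x,y,.17],q); servo_line([x,y,zu+g+.02],v=.15)
    hit=servo_line([x,y,zu+g-.004],v=.03,max_force=4); print("hit",hit,np.round(current_ee_pos(),4))
    p=current_ee_pos(); servo_line([p[0],p[1],p[2]+.001],v=.02) 
    move_gripper(w); dwell(.15); servo_line([x,y,.19],v=.15); print("t",current_time())
E
python3 - <<'E'
from meas import *
from rob import *
d=pickle.load(open("c0.pkl","rb"));np.set_printoptions(precision=4,suppress=True)
a=np.array([[158.5,161.7],[295,137.9],[305.7,200],[164.5,225]]);e=np.array([[375.9,125],[430.9,138.2],[399,230.5],[332.3,210]])
# scene order: far-left.. match by world
def srt(c,q):
    X=onplane(c,q,.024); m=X.mean(0); return q[np.argsort(np.arctan2(X[:,1]-m[1],X[:,0]-m[0]))]
a=srt(d["top"],a);e=srt(d["scene"],e);X=tri(d["top"],a,d["scene"],e);print(X,X.mean(0))
for n,p in(("top",a),("scene",e)):
    Y=onplane(d[n],p,.024);v=Y[3]-Y[0];u=Y[2]-Y[1];print(n,Y.mean(0),"yaw",np.arctan2(-v[0],v[1]),np.arctan2(-u[0],u[1]))
for x,y,t in((.48,-.098,-.05),(.468,-.192,-.06),(.473,-.28,-.06),(.462,-.372,-.11),(.571,.081,.157),(.557,.172,.157),(.543,.262,.157),(.528,.353,.157)):
    for z in(.04,.2): q=ik([x,y,z],quat(t)); print(None if q is None else np.array(q))
E
```

```text
[[0.4959 0.0207 0.0122]
 [0.6678 0.0457 0.0194]
 [0.6089 0.4123 0.0235]
 [0.4381 0.3884 0.0179]] [0.5527 0.2168 0.0182]
top [0.5504 0.2154 0.024 ] yaw 0.15363651382063262 0.15758875901831018
scene [0.5554 0.2125 0.024 ] yaw 0.15940361443925177 0.15724155639476464
[ 0.5144  0.2272 -0.4418  2.0267  0.1221  0.9125 -1.6131]
[ 0.5554  0.0475 -0.4545  1.8546  0.022   1.2444 -1.5265]
[ 0.5723  0.2423 -0.3002  1.9964  0.0896  0.9153 -1.4051]
[ 0.5936  0.0721 -0.3048  1.827   0.0228  1.2459 -1.3485]
[ 0.6154  0.3118 -0.1869  1.8986  0.0708  0.9374 -1.2354]
[ 0.6283  0.1545 -0.1937  1.7344  0.0312  1.2557 -1.2036]
[ 0.68    0.3826 -0.0931  1.7963  0.0422  0.9646 -1.1113]
[ 0.6872  0.2359 -0.0994  1.6356  0.0243  1.2713 -1.0975]
[ 0.3898  0.4575 -0.7424  1.8101  0.3595  1.0136 -1.909 ]
[ 0.4531  0.2928 -0.8015  1.6466  0.2172  1.2946 -1.8006]
[ 0.2993  0.5033 -0.8401  1.7915  0.4295  1.0404 -2.1161]
[ 0.4075  0.3559 -0.9669  1.6266  0.3007  1.3183 -2.0199]
[ 0.1078  0.5293 -0.8026  1.7427  0.4307  1.0549 -2.2581]
[ 0.2345  0.4076 -0.9725  1.5777  0.3432  1.3391 -2.1932]
[ 0.0724  0.6855 -1.0086  1.6535  0.6243  1.159  -2.5098]
[ 0.1525  0.572  -1.1615  1.4913  0.5261  1.4223 -2.4415]
```

Triangulated heights are about 0.018 m for the slats and 0.047–0.051 m for the bread middles. That agrees with the text to within the calibration error. Picking the oval now.

```bash
cat >> rob.py <<'E'
C=np.array([.552,.215]); YW=.157
def spot(k,dx=0,dy=0):
    ly=(-.138,-.046,.046,.138)[k]; c,s=np.cos(YW),np.sin(YW); return C+np.array([c*dx-s*(ly+dy),s*dx+c*(ly+dy)])
E
python3 - <<'E'
from rob import *
import pickle,cv2
pick(.4797,-.0985,-.05,.033,.008,.076)
place(*spot(0),YW,.024,.008,.070)
movep([.46,-.19,.25],quat(-.06))
d={n:read_camera(n) for n in("scene","top")};pickle.dump(d,open("c1.pkl","wb"))
a=cv2.resize(d["top"]["frame"][120:250,150:490],None,fx=2,fy=2);b=cv2.resize(d["scene"]["frame"][110:260,250:450],None,fx=2,fy=2)
b=np.pad(b,((0,0),(0,280),(0,0)));cv2.imwrite("pics/a1.png",np.vstack([a,b])[:,:,::-1])
E
```

```text
down [ 0.4802 -0.0986  0.0416]
grip w 0.0523 F 24.993613299211574 t 4.675
lifted w 0.0523 wf [ 0.03  0.24 -1.16]
hit True [0.5733 0.0788 0.0318]
t 10.525
```

View pics/a1.png

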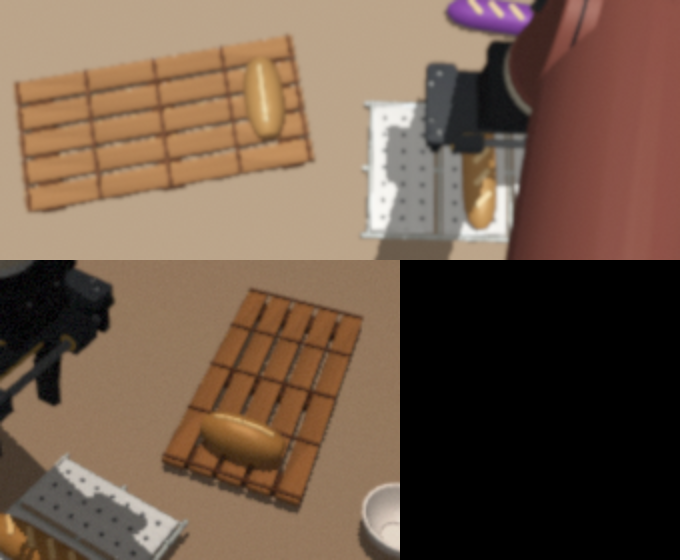

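The oval stands upright in the right-hand end place. It touched down at z=0.0318, so the slats are at 0.024. I'll measure its offset in both views by image difference.

```bash
cat > chk.py <<'E'
from meas import *
from rob import spot,C,YW
def check(prev,cur,k,h,vis=False):
    out=[]
    for n in("top","scene"):
        df=cv2.absdiff(prev[n]["frame"],cur[n]["frame"]).max(2); w=np.zeros_like(df)
        pts=proj(cur[n],[[*spot(k,a,b),z] for a in(-.09,.09) for b in(-.048,.048) for z in(.024,.08)])
        cv2.fillPoly(w,[cv2.convexHull(pts.astype(np.int32))],255)
        ks=contours(cv2.morphologyEx(((df>28)*255).astype(np.uint8)&w,cv2.MORPH_OPEN,np.ones((3,3),np.uint8)),60)
        kk=cv2.convexHull(np.vstack(ks)); 
        P=onplane(cur[n],cent(kk),.024+h/2)[0,:2]-spot(k); c,s=np.cos(YW),np.sin(YW)
        out.append((n,"dx,dy mm",np.round([(c*P[0]+s*P[1])*1e3,(-s*P[0]+c*P[1])*1e3],1),cv2.contourArea(kk)))
    print(k,out)
E
python3 - <<'E'
from chk import *
a,b=[pickle.load(open(f"c{i}.pkl","rb")) for i in(0,1)]
check(a,b,0,.053)
im={n:b[n]["frame"][:,:,::-1].copy() for n in b}
for n in im:
    L=[proj(b[n],[[*spot(0,x,.138+y),.024] for x in(-.09,.09)]) for y in(-.19,-.092,0,.092,.19)]
    im[n]=cv2.resize(im[n],None,fx=3,fy=3,interpolation=cv2.INTER_CUBIC)
    for l in L: cv2.line(im[n],*[tuple(int(v) for v in p*3+1) for p in l],(255,0,0),1)
A=im["top"][390:690,450:950];B=im["scene"][350:720,970:1330]
v=np.zeros((370,860,3),np.uint8)[:,:860];v[:300,:500]=A;v[:370,500:]=B;cv2.imwrite("pics/a2.png",v[:,:800])
E
```

```text
0 [('top', 'dx,dy mm', array([5.5, 0.7]), 441.0), ('scene', 'dx,dy mm', array([ 1. , -8.4]), 856.0)]
```

View pics/a2.png

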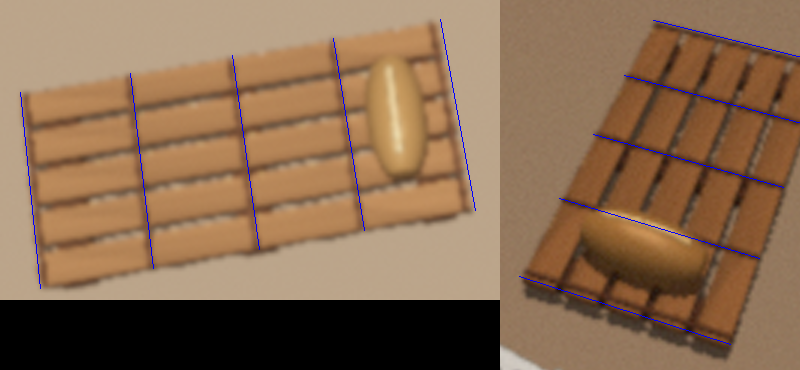

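The grid drawn from my frame lies on the beads in both views, and the oval at (397,116) is within about 3 mm of its middle once parallax is allowed for. I'll move the other three, aborting if a grip width is off.

```bash
sed -i 's/C=np.array(\[.552,.215\])/C=np.array([.552,.216])/' rob.py; python3 - <<'E'
from rob import *
import pickle,cv2
for nm,x,y,yaw,w,k in(("stick",.4685,-.1925,-.061,.044,1),("round",.4727,-.280,-.06,.056,2),("triple",.4615,-.372,-.11,.048,3)):
    print(nm); pick(x,y,yaw,.033,.007,w+.025)
    if abs(current_grip_width()-w)>.005: print("BAD GRIP"); break
    place(*spot(k),YW,.024,.007,w+.016)
movep([.40,-.45,.30],quat(0))
d={n:read_camera(n) for n in("scene","top")};pickle.dump(d,open("c2.pkl","wb"));print(current_time())
im={n:d[n]["frame"][:,:,::-1].copy() for n in d}
for n in im:
    L=[proj for proj in []]
    from geo import proj
    L=[proj(d[n],[[*spot(0,x,.138+y),.024] for x in(-.09,.09)]) for y in(-.19,-.092,0,.092,.19)]
    im[n]=cv2.resize(im[n],None,fx=3,fy=3,interpolation=cv2.INTER_CUBIC)
    for l in L: cv2.line(im[n],*[tuple(int(v) for v in p*3+1) for p in l],(255,0,0),1)
v=np.zeros((370,860,3),np.uint8);v[:300,:500]=im["top"][390:690,450:950];v[:370,500:]=im["scene"][350:720,970:1330];cv2.imwrite("pics/a3.png",v[:,:800])
E
```

```text
stick
down [ 0.469  -0.1927  0.0407]
grip w 0.0445 F 24.83891700161621 t 14.3
lifted w 0.0439 wf [ 0.3  -0.19 -0.84]
hit True [0.559  0.1702 0.0308]
t 20.725
round
down [ 0.4732 -0.2802  0.0407]
grip w 0.0543 F 25.000235103070736 t 25.0833
lifted w 0.0544 wf [ 0.82  0.5  -1.55]
hit True [0.5447 0.2612 0.031 ]
t 32.1
triple
down [ 0.462  -0.3723  0.0408]
grip w 0.048 F 25.00023302331101 t 36.575
lifted w 0.048 wf [ 0.72  0.61 -1.59]
hit True [0.5303 0.3521 0.0309]
t 44.1833
47.1667
```

View pics/a3.png

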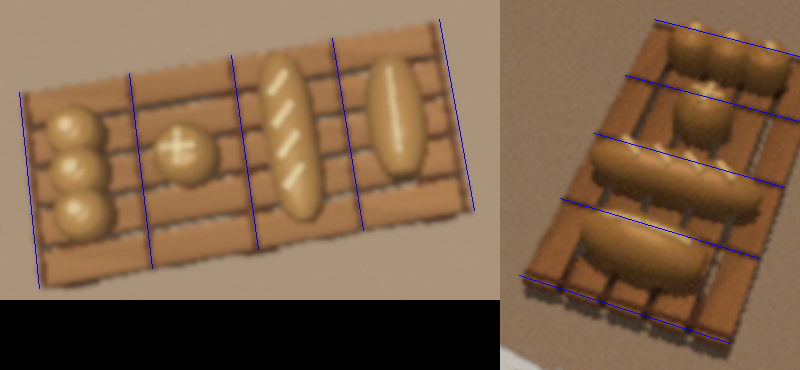

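The picture shows triple (79,172), round (186,155), stick (291,137) and oval (397,116). With parallax allowed for, I expected (78,173), (187,155), (293,136) and (398,117). So all four are within about 2–3 mm of their middles, upright and released, and the arm is parked clear.

```bash
python3 -c "
from plant import *
print(hand_in(),current_time())"
```

```text
the job is handed in; nothing more can be done
the job is handed in; nothing more can be done
```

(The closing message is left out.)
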